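# Clamp the sample jar in its trolley holder

## Task

Pick up the stout jar (the widest-bodied tall one, 44 mm across and 75 mm high) and stand it upright in the V-shaped cradle of the trolley holder, setting it down rather than dropping it. Let go of it, then turn the smooth ball knob clockwise (seen from above), gripping it across its widest part, until the jaw has pushed the jar home into the V and holds it snugly; stop when you feel the resistance rise, as overtightening breaks the jar, and never push the jaw itself. Leave the other things where they are.

Things in the scene. Friction and masses are not known exactly. Their poses are not given: they have to be found in the camera images.
- jar: The stout jar: straight cylinder 44 mm in diameter, 75 mm high, brown glass with a white paper band and a blue cap (the top 22 mm, same diameter); about 0.25 kg. Loose, standing on the table. Origin at the centre of its underside, z up. A slim bottle (28 mm across, 85 mm high) and a low pot (42 mm across, 40 mm high) of the same materials stand near it and may swap places with it.
- cradle: The cradle, fixed to the table: flat aluminium plate 84 x 90 mm, 8 mm thick, with two upright white fence walls (tops 42 mm above the table) that make a 90 degree V. Origin at table height under the axis of a jar that is home; +y points out of the V's open mouth to the clamp's jaw and knob. Its distance from the clamp is set differently each time.
- seat (a point): Point on the cradle's floor, 8 mm above the table, where the jar's underside centre is when the jar is fully home, touching both walls of the V. Axes as the cradle's: +y towards the jaw. The jar can be set down anywhere between the V and the jaw.
- ball (a point): Centre of the clamp's ball knob: a smooth, slippery black plastic ball 42 mm in diameter (finger friction about 0.38) on an upright 14 mm stem, on a fixed white housing 64 x 64 mm, 45 mm high. The centre is 85 mm above the table, 40 mm above the housing's top, 106 to 114 mm from the seat along its +y. It turns about the vertical; it slips when gripped weakly or away from its centre's height.
- clamp: The clamp's housing, fixed; origin on the knob's axis at table height, +y away from the cradle. Clockwise from above the knob first takes up a free play of 0 to 0.6 rad (unknown, 0.02 N m), then turns stiffly (0.2 N m; about 0.1 stays felt when pausing) and pushes the jaw 16 mm per rad, up to 27 mm. It starts with the jaw fully back and stays where it is left.
- pad: The jaw: rubber pad 34 mm wide, 8 mm thick, 16 to 42 mm above the table, on a 12 mm rod. Origin in the middle of its front face, which at the start is 9 to 17 mm from the side of a jar that is home. Moved by the knob only. A stiff spring inside (10 N per mm, so 0.16 N m of added knob torque per mm) loads it once the jar is home; on letting go at most some 12 N stays.
- slim_bottle: Bystander: slim bottle 28 mm across, 85 mm high; origin at the centre of its underside.
- low_pot: Bystander: low pot 42 mm across, 40 mm high; origin at the centre of its underside.
- tape_roll: Bystander: roll of paper tape, 70 mm across, 22 mm high, lying flat; origin at the centre of its underside.
- dish: Bystander: small steel bowl, 100 mm across, 30 mm high; origin at the centre of its underside.
- tweezers: Bystander: steel tweezers 130 mm long lying flat; origin at the centre of the underside.
Not all that is in view belongs to the job. What is shaped like the clamp but brown or pink is not meant.

How it is judged:
By the outcome, as a careful person would: the job done as asked, in the order asked, and still so for the second after the job is handed in, with the robot touching nothing.
It also fails if it takes over 72 s, if anything falls off the work surface, if the arm or the gripper's body presses on something with over 40 N, if the wrist force passes 120 N, or if a joint passes its speed limit or range.

## Robot

A 6-joint arm with a two-finger parallel gripper is mounted at the origin on the work surface. World frame = base frame: x ahead of the robot, y to its left, z up, the work surface at z = 0. Lengths are in m, angles in degrees, forces in N, time in s.
With the tool pointing down it reaches from about 0.35 to 0.875 m from the base axis. Payload 4.2 kg.
Tool frame: the origin (TCP) lies midway between the tips of the shut fingers; the grasp point (between the pads) lies 19 mm behind it; y points along the fingers, z is the direction in which the jaws open and shut, and the axes are right-handed (so a half turn about y gives the same grasp; the last joint's range is limited). The gripper opens to 87 mm and grips with 3 to 60 N. Pads are 19 mm wide; open, the fingers measure 117 mm over their backs; the gripper's body (75 mm by 190 mm) begins 51 mm behind the grasp point.
Start: joints at [-55.944, 22.042, 0.453, 0, -68.411, -14.817], TCP at [0.206, -0.59, 0.223] pointing down, gripper open.
Joint ranges: [-179.83, 179.83], [-69.29, 118.12], [-61.27, 80.66], [-181.25, 117.63], [-171.15, -9.14], [-177.46, 177.46]. Speed limits (degrees/s): [159.86, 159.86, 180, 180, 180, 180].

## Interface

Orientations are given as [roll, pitch, yaw] about the fixed x, y, z axes, in that order (R = Rz(yaw) Ry(pitch) Rx(roll)).
In Python, from workcell import env gives the robot as it stands. The module is installed in compiled form; this text tells all that it offers. Calls block until the motion is done:
- env.goto(position, orientation): joint-space move of the TCP to a pose.
- env.move_straight(position, rotation=None, rate=0.15, force_limit=None): straight line of the TCP; rotation=None keeps the orientation; rate is the mean speed in m/s. With force_limit (N) it stops when the force on the tool has changed by that much, and returns True; else False.
- env.set_joints(angles): joint-space move.
- env.gripper_to(opening, grasp_force=None): opening from 0.0 (shut) to 1.0 (fully open); grasp_force is the grip in N (None keeps the last); returns when the fingers have stopped.
- env.dwell(seconds).
- env.inverse_kinematics(position, orientation): joint angles nearest the present ones, or None.
- env.read_state(): the state.
- env.grab_frame(name): name is "scene" or "top" or "wrist"; returns a dict with "image" (400x640x3 uint8, blue, green, red), "fx", "fy", "cx", "cy" (pixels), "position" and "orientation" of the camera in the world. Camera axes: x right, y up, looking along -z (the intrinsics and any distortion apply to the point x, -y, -z); pixel columns grow to the right and rows downward; lengths in m; the calibration is good to about 2 mm. A picture is of the moment at which its call begins. There is no depth.
A pose or a line that the arm cannot do raises env.Unreachable and nothing moves.
- env.close_job(): hands the job in, once; it reports no verdict.
Trained networks look in a picture, given as the dict that the camera call returned (one of the last four; its "shot" number tells which), for a name from the list of things; names that differ only in an ending like _2 or _b are one class to them, and where a whole thing is asked for, a point or a joint stands for the part that bears it (a point fixed in the world has none). Each returns a list of dicts, best first, with "score" (0 to 1); they miss things now and then, are a little off and sometimes report something else, mostly with a low value. They report only what shows in the picture. A call takes as long as a camera call. They do not tell look-alikes from the thing itself.
- env.search_frame(picture, thing): "xyz" ([x, y, z] in m, in world coordinates, good to about 4 mm: the middle of the surface that is visible of it).
- env.trace(picture, thing): "mask" (400x640 bool, what is visible of it).
The state is a dict: "clock": time; "joint_positions": joint angles; "qvel": joint speeds; "joint_torque": joint torques, N m; "position": TCP position; "tool_rot": TCP orientation; "force": force on the tool from outside, world axes, zero at the start; "wrist_torque": the same for the moment, N m; "opening": opening from 0.0 (shut) to 1.0 (fully open).
Only numpy, scipy, OpenCV 4.12 (cv2) and the standard library are available. Lean on these libraries where they do the work, as an engineer would, in place of code of your own. Each camera call takes 0.05 s, during which the arm holds its last target.

## Working session

There is one attempt and no reset: what is moved stays moved. The work goes in short steps, each a Python script; the robot and the scene stay as the last script left them, time stands still between calls to the robot, and variables do not carry over. Pictures are saved under pics/ and viewed, and the job is handed in when it is done.

```bash
mkdir -p pics; ls; python3 - <<'E'
from workcell import env
import cv2,numpy as np
s=env.read_state();print(s)
for n in("scene","top"):
    f=env.grab_frame(n);cv2.imwrite(f"pics/{n}0.png",f["image"])
    print(n,{k:v for k,v in f.items() if k!="image"})
    for t in("jar","cradle","seat","ball","clamp","pad","slim_bottle","low_pot"):
        print(t,[(np.round(d["xyz"],4).tolist(),round(d["score"],2)) for d in env.search_frame(f,t)][:4])
E
```

```text
pics
{'clock': 0.0, 'joint_positions': array([-5.59435041e+01,  2.20910428e+01,  3.80126705e-01, -3.00158316e-02,
       -6.84116547e+01, -1.48173762e+01]), 'qvel': array([ 0.07422361,  0.03776107, -0.06953659,  0.01487847, -0.03681984,
       -0.02732035]), 'joint_torque': array([-1.25155020e-03, -3.90663707e+01,  1.87399739e+01,  4.21970442e+00,
        1.11031780e-02, -1.69934683e-04]), 'position': array([ 0.20577566, -0.58951241,  0.22145636]), 'tool_rot': array([-8.98743709e+01,  4.38756028e-03,  1.92280508e+01]), 'force': array([ 0.90854402,  0.71961665, -1.41126778]), 'wrist_torque': array([ 0.0113726 , -0.03523366,  0.00479176]), 'opening': 1.0019468848189008}
scene {'fx': 480.5346866503959, 'fy': 480.5346866503959, 'cx': 309.5558363997844, 'cy': 197.16977452477215, 'position': array([1.24006884, 0.31424418, 1.05318866]), 'orientation': array([ 37.24042947,   0.82131512, 110.67817549]), 'shot': 1}
jar [([0.5103, -0.2942, 0.0536], 0.57)]
cradle [([0.5442, 0.0396, 0.0074], 0.64)]
seat [([0.5446, 0.0368, 0.0031], 0.78)]
ball [([0.3762, 0.1683, 0.0413], 0.93), ([0.5381, 0.1513, 0
[... 544 characters left out ...]
rray([0.40339299, 0.05855012, 1.47653587]), 'orientation': array([ 5.98815952e+00,  4.71386872e-02, -9.00230254e+01]), 'shot': 2}
jar [([0.4969, -0.2986, 0.0744], 0.85)]
cradle [([0.5371, 0.0386, 0.0093], 0.73)]
seat [([0.5329, 0.0363, 0.0065], 0.66), ([0.7171, -0.0816, 0.0214], 0.54)]
ball [([0.3637, 0.1606, 0.0433], 0.83), ([0.3733, -0.0208, 0.0473], 0.8), ([0.5171, 0.144, 0.0409], 0.58)]
clamp [([0.5165, 0.1461, 0.0425], 0.81), ([0.3739, -0.0176, 0.0452], 0.79), ([0.362, 0.164, 0.045], 0.64)]
pad [([0.3768, 0.1127, 0.0414], 0.53), ([0.3908, -0.0792, 0.0387], 0.42), ([0.5297, 0.0876, 0.0431], 0.38)]
slim_bottle [([0.4306, -0.1861, 0.0835], 0.61)]
low_pot [([0.5733, -0.1641, 0.0409], 0.67)]
```

View pics/scene0.png

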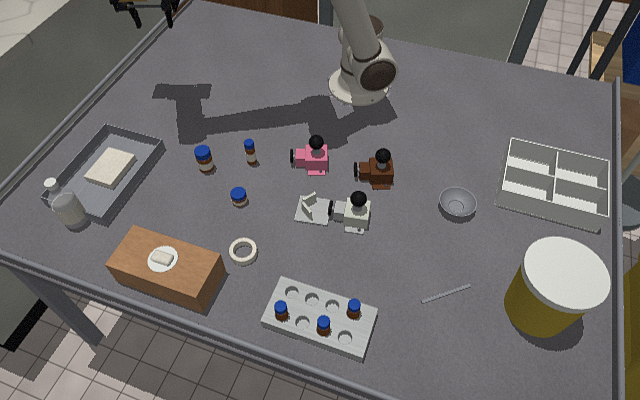

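View pics/top0.png

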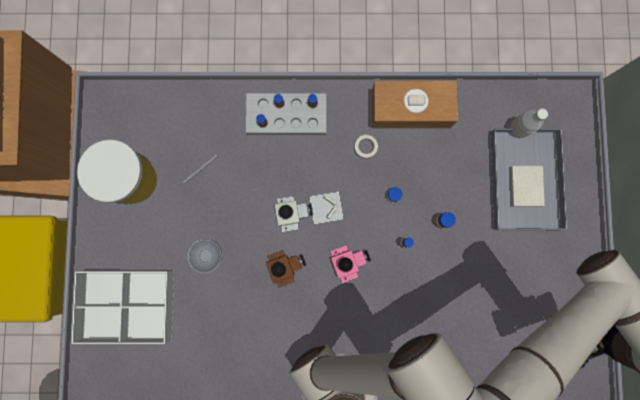

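Top view: the jar is at pixel (447,220) and the white clamp's ball at (286,211), with its cradle at (327,207). The brown (281,268) and pink (345,263) clamps are decoys. Next I'll take close-ups with the wrist camera.

```bash
cat > h.py <<'E'
from workcell import env
import cv2,numpy as np
from scipy.spatial.transform import Rotation as Ro
def shot(name,save):
    f=env.grab_frame(name);cv2.imwrite(f"pics/{save}.png",f["image"]);return f
def ray(f,u,v,z):
    R=Ro.from_euler('xyz',f["orientation"],degrees=True).as_matrix()
    d=R@np.array([(u-f["cx"])/f["fx"],-(v-f["cy"])/f["fy"],-1])
    p=np.array(f["position"]);return p+d*(z-p[2])/d[2]
def proj(f,P):
    R=Ro.from_euler('xyz',f["orientation"],degrees=True).as_matrix()
    q=R.T@(np.array(P)-f["position"]);return f["cx"]+f["fx"]*q[0]/-q[2],f["cy"]-f["fy"]*q[1]/-q[2]
def st():
    s=env.read_state();print("t",round(s["clock"],2),"p",np.round(s["position"],4),"rot",np.round(s["tool_rot"],2),"F",np.round(s["force"],2),"M",np.round(s["wrist_torque"],3),"op",round(s["opening"],3),"q",np.round(s["joint_positions"],1));return s
E
python3 - <<'E'
from h import *
for y in(-60,-30,0,30,60,90):
    print(y,env.inverse_kinematics([0.53,0.145,0.066],[-90,0,y]))
    print(y,env.inverse_kinematics([0.505,-0.297,0.04],[-90,0,y]))
env.goto([0.50,-0.297,0.28],[-90,0,0]);st()
f=shot("wrist","w_jar");print(f["position"],f["orientation"],f["fx"])
for t in("jar",): print([(np.round(d["xyz"],4),d["score"]) for d in env.search_frame(f,t)])
env.goto([0.53,0.06,0.30],[-90,0,0]);st()
f=shot("wrist","w_cl");print(f["position"],f["orientation"],f["fx"],f["cx"],f["cy"])
for t in("cradle","seat","ball","clamp","pad"): print(t,[(np.round(d["xyz"],4),d["score"]) for d in env.search_frame(f,t)])
E
```

```text
-60 None
-60 [-1.46319820e+01  2.91323275e+01 -1.76870974e+01 -2.54444375e-14
 -4.31805751e+01 -1.35368018e+02]
-30 [ 3.22080192e+01  2.42858328e+01 -2.16417942e+01 -2.54444375e-14
 -4.40723730e+01 -1.52208019e+02]
-30 [-1.46319820e+01  2.91323275e+01 -1.76870974e+01 -2.54444375e-14
 -4.31805751e+01 -1.05368018e+02]
0 [ 3.22080192e+01  2.42858328e+01 -2.16417942e+01 -2.54444375e-14
 -4.40723730e+01 -1.22208019e+02]
0 [-1.46319820e+01  2.91323275e+01 -1.76870974e+01 -2.54444375e-14
 -4.31805751e+01 -7.53680180e+01]
30 [ 3.22080192e+01  2.42858328e+01 -2.16417942e+01 -2.54444375e-14
 -4.40723730e+01 -9.22080192e+01]
30 [-14.63198198  29.13232749 -17.68709744   0.         -43.18057507
 -45.36801802]
60 [ 32.20801917  24.28583284 -21.64179421   0.         -44.07237295
 -62.20801917]
60 [-14.63198198  29.13232749 -17.68709744   0.         -43.18057507
 -15.36801802]
90 [ 32.20801917  24.28583284 -21.64179421   0.         -44.07237295
 -32.20801917]
90 [-1.46319820e+01  2.91323275e+01 -1.76870974e+01  2.54444375e-14
 -4.31805751e+01  1.46319820e+01]
t 2.45 p [ 0.4996 -0.2976  0.2798] rot [
[... 422 characters left out ...]
    0.   -74.9 -113.9]
[0.45179503 0.06019467 0.46056014] [-1.65693927e+01  2.43824766e-02  8.98839175e+01] 349.78552658162766 317.54628988384775 199.73002796963436
cradle [(array([0.5317, 0.0391, 0.0076]), 0.77), (array([ 0.4957, -0.2866,  0.0412]), 0.68)]
seat [(array([0.5305, 0.0385, 0.0101]), 0.68)]
ball [(array([0.3745, 0.16  , 0.0407]), 0.92), (array([0.5131, 0.1407, 0.0443]), 0.89), (array([ 0.3902, -0.0168,  0.0427]), 0.56)]
clamp [(array([ 0.3899, -0.0141,  0.0482]), 0.95), (array([0.5055, 0.1399, 0.0447]), 0.78), (array([0.3787, 0.1611, 0.0438]), 0.71)]
pad [(array([ 0.3922, -0.0808,  0.0406]), 0.68), (array([0.3829, 0.1056, 0.0425]), 0.65), (array([0.5298, 0.0887, 0.044 ]), 0.62)]
```

View pics/w_jar.png

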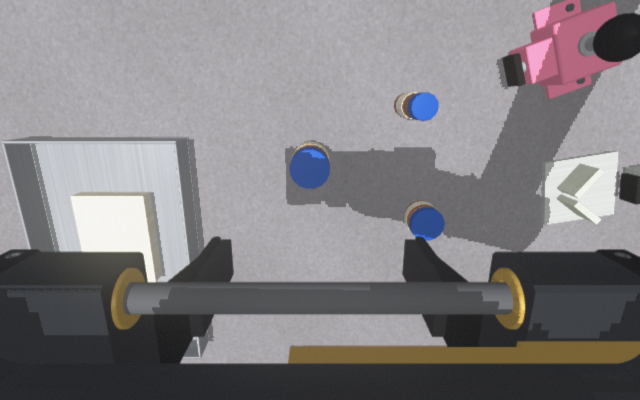

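View pics/w_cl.png

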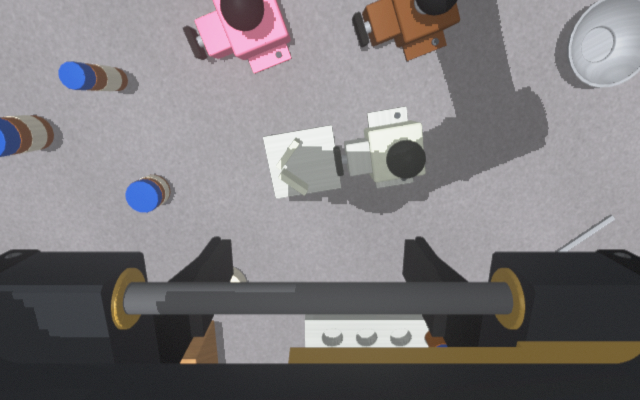

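Wrist view: the jar's cap is at (310,165). The white clamp's ball is at (405,159) and the cradle's V at about (295,165). The V opens to the right, towards the ball. Closer views are next, for measurement.

```bash
python3 - <<'E'
from h import *
import pickle
fs=[]
for i,(x,y,z) in enumerate([(0.575,0.10,0.20),(0.55,0.05,0.20)]):
    env.goto([x,y,z],[-90,0,0]); env.dwell(0.2)
    f=shot("wrist",f"wc{i}");fs.append(f)
pickle.dump(fs,open("fs.pkl","wb"))
for i,f in enumerate(fs):
    cv2.imwrite(f"pics/wc{i}z.png",cv2.resize(f["image"][0:250,150:550],None,fx=2,fy=2,interpolation=cv2.INTER_CUBIC))
    print(f["position"])
st()
E
```

```text
[0.4966393  0.10047478 0.36287989]
[0.47201709 0.0513038  0.36094576]
t 5.58 p [0.5504 0.0506 0.2002] rot [-8.999e+01 -3.000e-02  4.000e-02] F [-0.87  0.51  0.36] M [-0.025 -0.01   0.029] op 1.0 q [  22.1   16.   -11.8    0.   -62.1 -112. ]
```

View pics/wc0z.png

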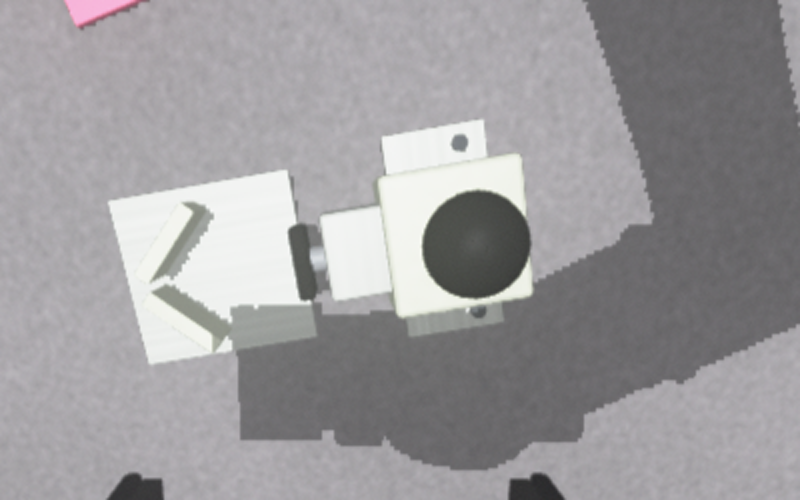

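View pics/wc1z.png

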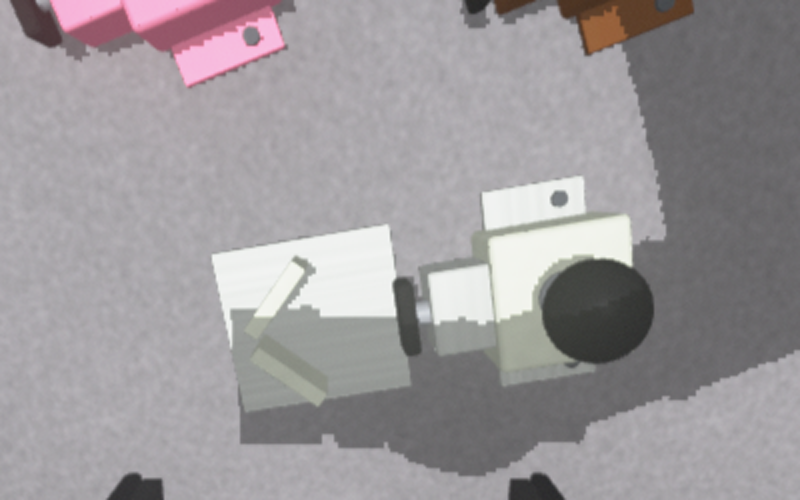

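```bash
python3 - <<'E'
import pickle;from h import *
fs=pickle.load(open("fs.pkl","rb"))
a=cv2.resize(fs[0]["image"][80:190,195:315],None,fx=6.5,fy=5.4545,interpolation=cv2.INTER_CUBIC)
cv2.imwrite("pics/v0.png",a[:600])
f=fs[0]
P=lambda u,v,z,f=f:ray(f,150+u/2,v/2,z)[:2].round(4)
print("ball",P(476.5,244,.085),P(598,310,.085,fs[1]))
H=[P(*c,.045) for c in((378,179),(521,154),(532,292),(397,317))];print("H",H,np.mean(H,0))
Q=[P(*c,.008) for c in((109,201),(287,171),(150,363))];print("plate",Q, (Q[1]+Q[2])/2)
Q=[P(*c,.008,fs[1]) for c in((212,254),(389,225),(248,411),(411,384))];print("plate",Q, np.mean(Q,0))
E
```

```text
ball [0.5176 0.1558] [0.5175 0.1556]
H [array([0.4929, 0.1195]), array([0.4828, 0.1808]), array([0.5419, 0.1902]), array([0.5533, 0.1292])] [0.517725 0.154925]
plate [array([ 0.5026, -0.0093]), array([0.4888, 0.0778]), array([0.5839, 0.0043])] [0.53635 0.04105]
plate [array([ 0.5022, -0.0097]), array([0.4883, 0.0778]), array([0.5839, 0.0053]), array([0.5691, 0.0911])] [0.535875 0.041125]
```

View pics/v0.png

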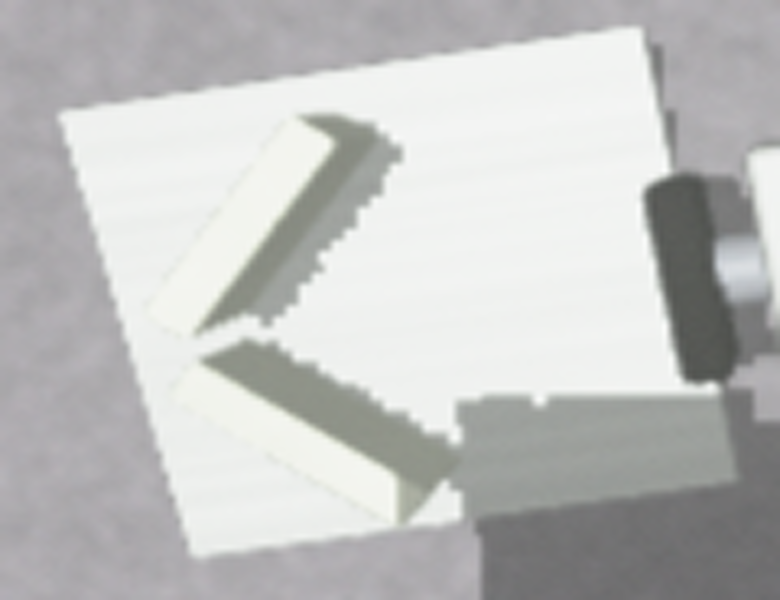

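```bash
python3 - <<'E'
import pickle;from h import *
f=pickle.load(open("fs.pkl","rb"))[0]
P=lambda u,v,z:ray(f,195+u/6.5,80+v/5.4545,z)[:2]
a,b=P(338,143,.042),P(192,335,.042);c,d=P(398,478,.042),P(200,362,.042)
u=(a-b);w=(c-d);u/=np.linalg.norm(u);w/=np.linalg.norm(w)
k=np.linalg.solve(np.stack([u,-w],1),d-b)[0];V=b+k*u
print("angle",np.degrees(np.arccos(u@w)));ax=(u+w)/np.linalg.norm(u+w)
ball=np.array([.5176,.1555]);pl=np.array([.5360,.0411])
print("bis ang",np.degrees(np.arctan2(-ax[0],ax[1])),"vertex",V)
for e in(np.array([.4885,.0778])-np.array([.5024,-.0095]),np.array([.5691,.0911])-np.array([.5839,.0048]),ball-pl):
    print("axis yaw",np.degrees(np.arctan2(-e[0],e[1])))
p1,p2=P(645,190,.042),P(683,378,.042);print("pad",p1,p2,(p1+p2)/2)
y=np.radians(9.3);ay=np.array([-np.sin(y),np.cos(y)]);axx=np.array([np.cos(y),np.sin(y)])
for n,p in dict(V=V,seat=V+ay*.0311,plate=pl,pad=(p1+p2)/2).items(): print(n,p,"along from ball",(p-ball)@ay,"lat",(p-ball)@axx)
fj=env.grab_frame("top")
E
```

```text
angle 90.68500081769605
bis ang 8.895763583865167 vertex [0.54051224 0.01419598]
axis yaw 9.046756610541248
axis yaw 9.73126399696384
axis yaw 9.137151014138755
pad [0.51442713 0.08008778] [0.54523782 0.08482404] [0.52983248 0.08245591]
V [0.54051224 0.01419598] along from ball -0.1431493875794199 lat -0.00022419114873108506
seat [0.53548636 0.04488719] along from ball -0.11204938757941989 lat -0.00022419114873110588
plate [0.536  0.0411] along from ball -0.1158698042652406 lat -0.0003293319523391819
pad [0.52983248 0.08245591] along from ball -0.07406079431376267 lat 0.0002674853963292312
```

Everything agrees: the ball is at (0.5176,0.1555), the axis yaw is about 9.2°, the seat is at (0.5355,0.0449), 112 mm from the ball, and the pad gap is 16 mm. Now I'll fix the jar's position and grasp it.

```bash
python3 - <<'E'
from h import *
env.goto([0.57,-0.30,0.20],[-90,0,0]); env.dwell(0.2)
f=shot("wrist","wj");im=f["image"].astype(int)
m=((im[...,0]>120)&(im[...,0]-im[...,2]>80)).astype(np.uint8)
n,l,s,c=cv2.connectedComponentsWithStats(m)
for i in range(1,n):
    if s[i,4]>150: 
        a=ray(f,s[i,0],c[i][1],.075);b=ray(f,s[i,0]+s[i,2],c[i][1],.075)
        print(s[i],c[i],ray(f,*c[i],.075),"width",np.linalg.norm(a-b))
print([(np.round(d["xyz"],4),d["score"]) for d in env.search_frame(f,"jar")])
E
```

```text
[ 442    0   46   30 1037] [464.96528447  12.08968177] [ 0.43328675 -0.18977313  0.075     ] width 0.033813640236944914
[ 281   73   54   56 2390] [308.00669456 100.46736402] [ 0.49590681 -0.30558423  0.075     ] width 0.04245706671046001
[ 439  163   44   42 1383] [460.4461316  184.09689082] [ 0.56348643 -0.17777096  0.075     ] width 0.037022137379535906
[(array([ 0.4953, -0.3042,  0.0714]), 0.89)]
```

View pics/wj.png

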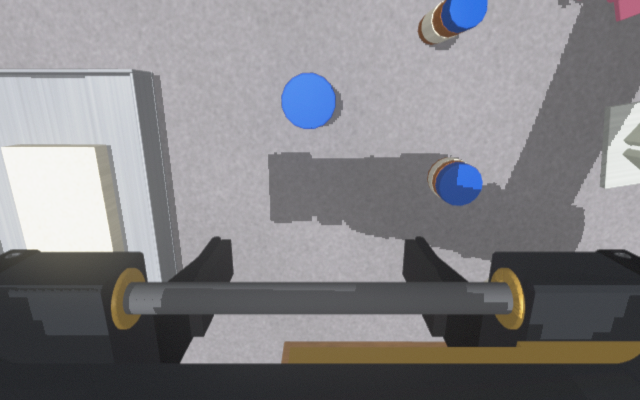

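The cap is at (308,101), seen from straight above, and measures about 43 mm, so this is the jar. Grasping at (0.4965,-0.3055).

```bash
python3 - <<'E'
from h import *
o=[-90,0,99.2]
env.goto([0.4965,-0.3055,0.15],o)
print(env.move_straight([0.4965,-0.3055,0.041],force_limit=10));st()
env.gripper_to(0.0,25);st()
env.move_straight([0.4965,-0.3055,0.10],rate=0.1);st()
f=shot("wrist","g1");f=shot("scene","g1s")
cv2.imwrite("pics/g1s.png",cv2.resize(f["image"][80:280,120:440],None,fx=2.4,fy=2.4))
E
```

```text
False
t 9.68 p [ 0.4973 -0.3058  0.0418] rot [-9.008e+01  6.000e-02  9.922e+01] F [ 0.15 -0.03  0.  ] M [-0.023  0.067  0.001] op 0.999 q [-15.7  28.8 -18.    0.  -43.1  24.9]
t 10.47 p [ 0.4964 -0.3055  0.041 ] rot [-89.98  -0.    99.2 ] F [-0.1   0.45  0.27] M [-0.009  0.221 -0.029] op 0.499 q [-15.7  28.8 -18.1   0.  -43.1  24.9]
t 11.22 p [ 0.4959 -0.3052  0.0993] rot [-8.993e+01 -6.000e-02  9.918e+01] F [ 0.38 -0.45 -2.34] M [ 0.018  0.142 -0.021] op 0.497 q [-15.7  24.6 -14.9  -0.  -50.6  24.9]
```

View pics/g1.png

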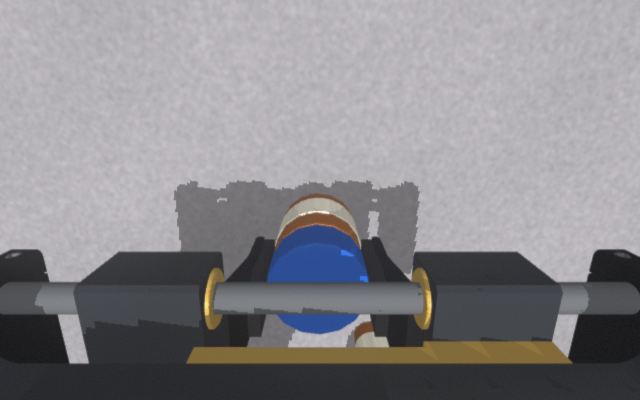

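View pics/g1s.png

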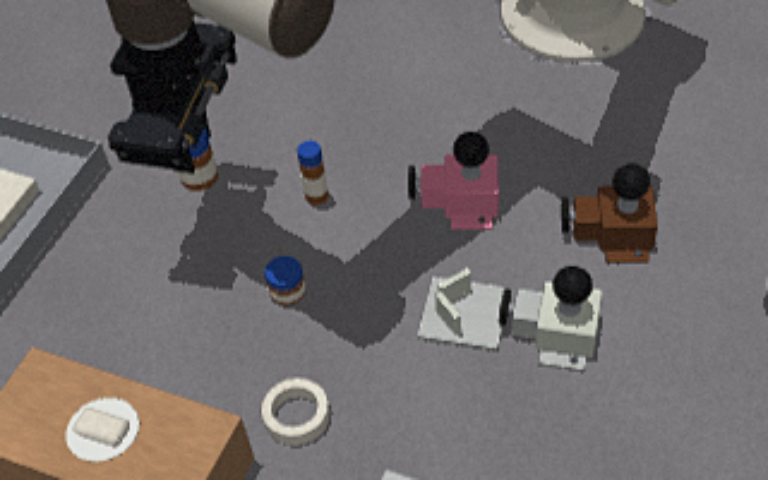

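The jar is held (opening 0.497, weight 2.4 N). Next I'll carry it over and set it down 6 mm short of home.

```bash
python3 - <<'E'
from h import *
o=[-90,0,99.2];x,y=0.5345,0.0508
env.move_straight([0.4965,-0.3055,0.16],rate=0.15)
env.goto([x,y,0.16],o)
env.move_straight([x,y,0.065],rate=0.1);env.dwell(.2);st()
f=shot("wrist","p0");f=shot("scene","p0s")
cv2.imwrite("pics/p0s.png",cv2.resize(f["image"][150:260,270:400],None,fx=5,fy=5,interpolation=cv2.INTER_CUBIC))
E
```

```text
t 14.51 p [0.5348 0.0509 0.0656] rot [-9.008e+01 -2.000e-02  9.920e+01] F [-0.29  0.52 -2.48] M [ 0.064  0.078 -0.006] op 0.5 q [ 22.7  23.3 -23.4   0.  -43.2 -13.5]
```

View pics/p0s.png

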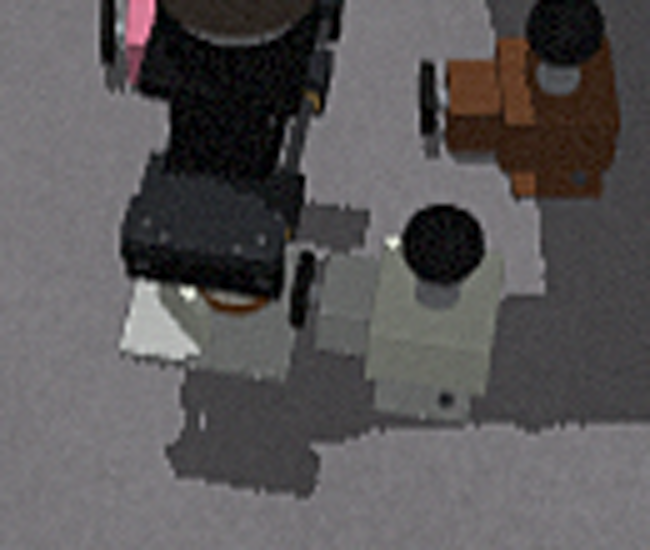

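View pics/p0.png

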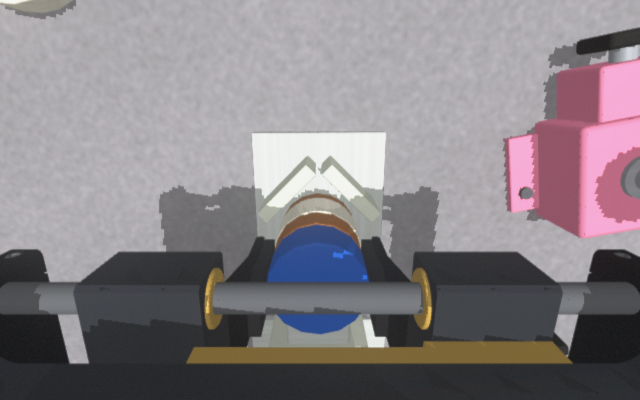

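The wrist view shows the jar centred on the V (about (318,200)), clear of both walls and of the jaw. Lowering now.

```bash
python3 - <<'E'
from h import *
x,y=0.5345,0.0508
print(env.move_straight([x,y,0.053],rate=0.05,force_limit=5))
print(env.move_straight([x,y,0.047],rate=0.01,force_limit=3));st()
env.gripper_to(1.0);st()
env.move_straight([x,y,0.16],rate=0.12)
# look from above
env.goto([0.565,0.09,0.20],[-90,0,9.2]);env.dwell(.2)
f=shot("wrist","p1")
cv2.imwrite("pics/p1z.png",cv2.resize(f["image"][0:250,150:550],None,fx=2,fy=2,interpolation=cv2.INTER_CUBIC))
im=f["image"].astype(int)
m=((im[...,0]>120)&(im[...,0]-im[...,2]>80)).astype(np.uint8)
n,l,s,c=cv2.connectedComponentsWithStats(m)
for i in range(1,n):
    if s[i,4]>300: print(s[i],ray(f,*c[i],.083))
st()
E
```

```text
False
True
t 15.47 p [0.5346 0.0508 0.0489] rot [-9.001e+01  1.000e-02  9.921e+01] F [-0.61 -0.42  4.89] M [0.092 0.222 0.002] op 0.499 q [ 22.8  24.7 -24.3   0.  -41.  -13.5]
t 16.45 p [0.5334 0.0505 0.0478] rot [-8.985e+01  1.000e-02  9.917e+01] F [-0.53  0.17  0.21] M [0.001 0.034 0.041] op 0.999 q [ 22.7  24.8 -24.4  -0.  -41.  -13.5]
[ 248  123   54   53 2197] [0.53317971 0.05087064 0.083     ]
[  24  126   45   44 1564] [ 0.56082424 -0.12808298  0.083     ]
t 19.22 p [0.5649 0.0899 0.1999] rot [-9.0e+01  1.0e-02  9.2e+00] F [0.98 0.58 0.87] M [-0.06  -0.037  0.032] op 0.998 q [  25.3   17.9   -9.1   -0.   -63.  -106.1]
```

View pics/p1z.png

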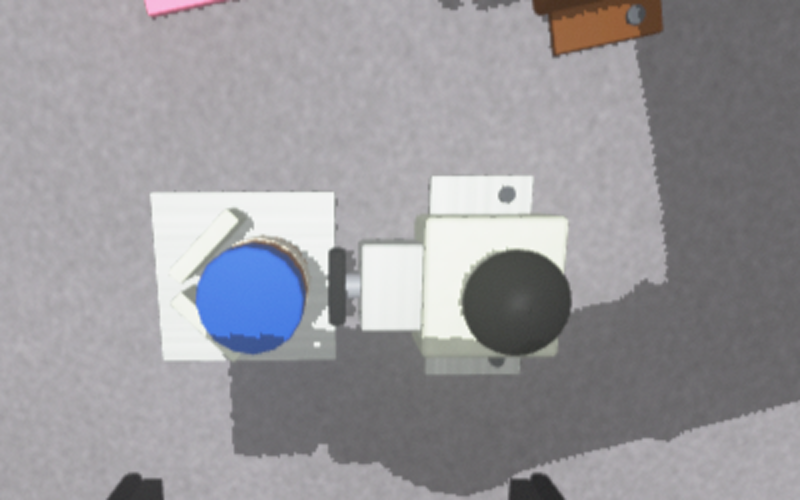

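The jar stands upright in the V, with its cap at (251,298) in the zoomed picture, and clear of the jaw. Now I'll grip the ball at its equator.

```bash
python3 - <<'E'
from h import *
bx,by=0.5176,0.1555
env.goto([bx,by,0.15],[-90,0,70])
print(env.move_straight([bx,by,0.066],rate=0.12,force_limit=8));st()
env.gripper_to(0.0,40);env.dwell(.1);s=st()
q=s["joint_positions"].copy()
q=env.inverse_kinematics([bx,by,.066],[-90,0,70])
for k in range(1,5):
    q[5]-=3;env.set_joints(q);s=env.read_state();print(round(s["clock"],2),s["tool_rot"][2].round(2),s["wrist_torque"].round(3),s["force"].round(1))
E
```

```text
False
t 20.94 p [0.5183 0.1557 0.0666] rot [-9.006e+01 -6.000e-02  7.000e+01] F [-0.18  1.   -0.71] M [ 0.027  0.007 -0.011] op 0.999 q [ 33.9  23.5 -22.9   0.  -43.5 -53.9]
t 21.89 p [0.5178 0.1555 0.066 ] rot [-9.002e+01 -1.000e-02  7.000e+01] F [ 2.14 -0.9  -0.45] M [-0.21  -0.306  0.023] op 0.463 q [ 33.9  23.6 -22.9   0.  -43.5 -53.9]
22.14 67.07 [-0.295 -0.482 -0.002] [ 1.2 -1.3  0.3]
22.39 64.1 [-0.434 -0.614 -0.071] [ 2.7 -1.3  0.1]
22.64 61.11 [-0.473 -0.786 -0.011] [ 2.6 -1.6 -0.8]
22.89 58.12 [-0.583 -0.935 -0.021] [ 3.2 -2.3 -0.7]
```

Torque is still about 0.02, so this is free play. A small side force is building up from imperfect centring, so I'll continue with slight compliance.

```bash
cat > turn.py <<'E'
from h import *
import json
def turn(x,y,yaw,yend,step,lim,hist):
    while yaw-step>=yend:
        yaw-=step
        s=env.read_state();F=s["force"]
        d=np.clip(0.00008*F[:2],-.0003,.0003); x+=d[0];y+=d[1]
        q=env.inverse_kinematics([x,y,.066],[-90,0,yaw]);env.set_joints(q)
        m=[];
        for _ in range(3): s=env.read_state();m.append(s["wrist_torque"][2]);env.dwell(.02)
        hist.append((yaw,np.mean(m)))
        print(round(s["clock"],2),round(yaw,1),s["tool_rot"][2].round(2),"Mz",np.round(m,3),"F",s["force"].round(1),np.round([x,y],4),"op",round(s["opening"],3))
        if abs(np.mean(m))>lim: break
    json.dump([x,y,yaw],open("t.json","w"))
E
python3 - <<'E'
from turn import *
turn(.5176,.1555,58,25,3,.17,[])
E
```

```text
23.18 55 55.1 Mz [-0.01   0.022  0.001] F [ 2.1 -1.  -0.8] [0.5179 0.1553] op 0.461
23.48 52 52.1 Mz [0.041 0.007 0.015] F [ 1.4 -1.  -0.6] [0.5181 0.1553] op 0.464
23.77 49 49.09 Mz [-0.003 -0.058  0.003] F [ 2.4 -0.3  0.8] [0.5182 0.1552] op 0.461
24.07 46 46.09 Mz [ 0.032  0.015 -0.005] F [ 0.5 -0.4  0.9] [0.5183 0.1552] op 0.465
24.38 43 43.09 Mz [-0.02   0.011 -0.011] F [1.  0.7 0.7] [0.5183 0.1551] op 0.464
24.68 40 40.08 Mz [ 0.004 -0.031 -0.008] F [-0.1 -0.4  1.6] [0.5183 0.1551] op 0.46
24.98 37 37.09 Mz [-0.023  0.051  0.025] F [ 1.5 -0.3  1.9] [0.5183 0.1551] op 0.463
25.27 34 34.09 Mz [ 0.072  0.012 -0.011] F [0.  0.3 0.9] [0.5183 0.1551] op 0.46
25.57 31 31.09 Mz [ 0.001 -0.017  0.034] F [0.2 0.  0.5] [0.5184 0.1551] op 0.461
25.88 28 28.09 Mz [-0.035  0.    -0.002] F [0.4 0.2 1.7] [0.5184 0.1551] op 0.462
26.18 25 25.09 Mz [ 0.024 -0.012  0.013] F [ 1.7 -0.1  1.5] [0.5184 0.1551] op 0.462
```

```bash
python3 - <<'E'
from h import *
s=st();print(s["joint_torque"].round(3))
f=shot("wrist","k1");f=shot("scene","k1s")
cv2.imwrite("pics/k1s.png",cv2.resize(f["image"][150:260,270:400],None,fx=5,fy=5,interpolation=cv2.INTER_CUBIC))
E
```

```text
t 26.19 p [0.5184 0.155  0.066 ] rot [-90.     0.    25.08] F [-0.03 -0.69  1.92] M [-0.016 -0.078  0.036] op 0.459 q [ 33.8  23.6 -22.8  -0.  -43.6 -98.7]
[ 2.7200e-01 -3.4620e+01  1.3187e+01  2.7700e+00 -1.6500e-01 -3.1000e-02]
```

View pics/k1.png

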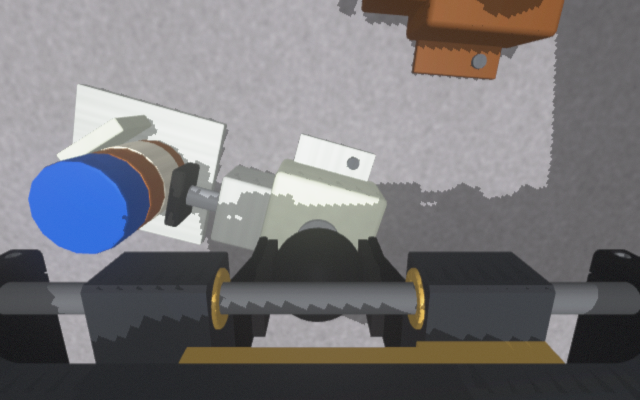

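View pics/k1s.png

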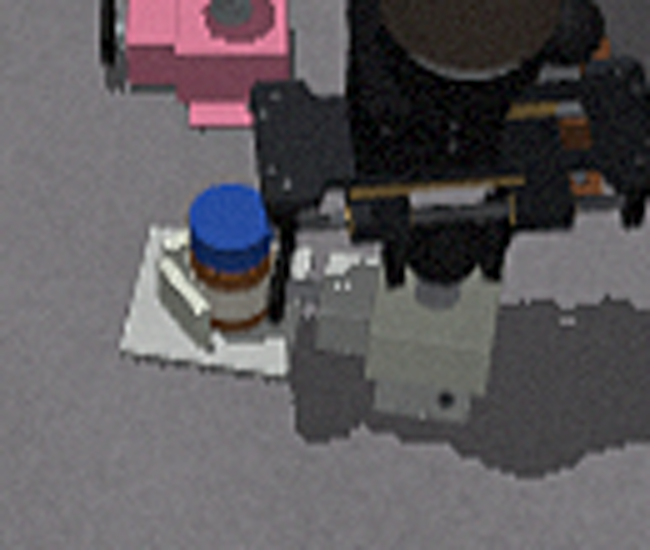

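```bash
python3 - <<'E'
from h import *
f=shot("wrist","k2")
cv2.imwrite("pics/k2z.png",cv2.resize(f["image"][80:260,20:260],None,fx=3.3,fy=3.3,interpolation=cv2.INTER_CUBIC))
import pickle;pickle.dump(f,open("k2.pkl","wb"))
print([proj(f,[.5298,.0825,.042]),proj(f,[.5355,.0449,.083])])
y=np.radians(9.2);ay=np.array([-np.sin(y),np.cos(y)]);axx=np.array([np.cos(y),np.sin(y)])
for d in(.074,.080,.084,.0865,.09):
  for l in(-.017,.017):
    p=np.array([.5178,.1555])-ay*d+axx*l;print(d,l,(np.array(proj(f,[*p,.042]))-[20,80])*3.3)
E
```

```text
[(np.float64(188.7937455620414), np.float64(204.28352674720136)), (np.float64(68.19474647952723), np.float64(208.82446077446295))]
0.074 -0.017 [574.89400523 313.59161854]
0.074 0.017 [540.09878646 500.20058819]
0.08 -0.017 [538.48581212 303.78278606]
0.08 0.017 [505.32874027 491.29414087]
0.084 -0.017 [514.11363357 297.21660971]
0.084 0.017 [482.0576823  485.33319245]
0.0865 -0.017 [498.84016711 293.10174267]
0.0865 0.017 [467.47610957 481.59808067]
0.09 -0.017 [477.40429882 287.32664583]
0.09 0.017 [447.01369464 476.35657424]
```

View pics/k2z.png

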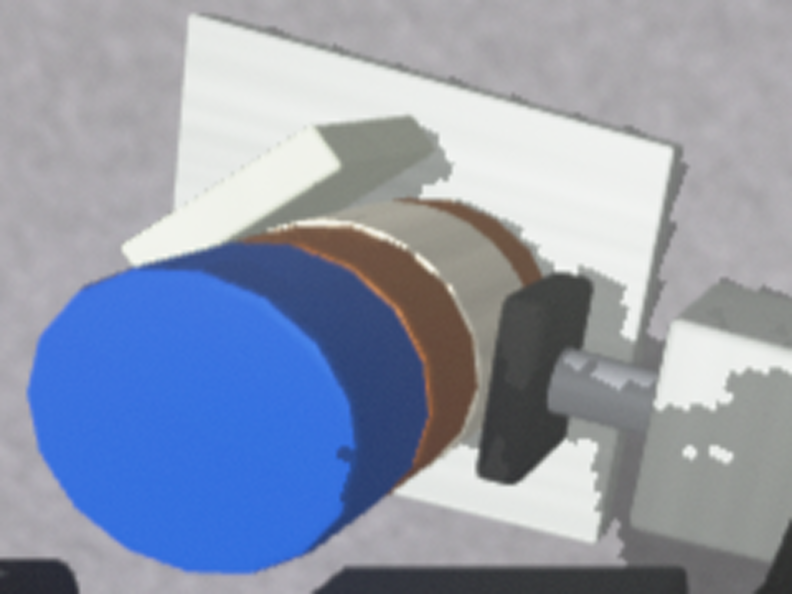

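The jaw has advanced about 10 mm and is just reaching the jar, so roughly 6 mm (21°) remains. The wrist torque reads close to zero, so I'll sample it more finely over small steps.

```bash
python3 - <<'E'
from h import *
x,y=.5184,.1551
def samp(n=12):
    M=[];J=[]
    for _ in range(n):
        s=env.read_state();M.append(s["wrist_torque"]);J.append(s["joint_torque"][5]);env.dwell(.01)
    return np.mean(M,0).round(3),np.std(M,0).round(3),round(np.mean(J),3)
print(samp())
for yaw in(24,23,22,20):
    env.set_joints(env.inverse_kinematics([x,y,.066],[-90,0,yaw]))
    s=env.read_state();print(yaw,s["clock"],s["wrist_torque"].round(3),s["joint_torque"][5].round(3),samp(),"op",s["opening"].round(3),s["tool_rot"][2])
E
```

```text
(array([-0.068, -0.133,  0.061]), array([0.024, 0.028, 0.037]), np.float64(-0.064))Traceback (most recent call last):
  File "<stdin>", line 11, in <module>
AttributeError: 'float' object has no attribute 'round'
```

```bash
cat > samp.py <<'E'
from turn import *
def samp(n=12):
    M=[];J=[]
    for _ in range(n):
        s=env.read_state();M.append(s["wrist_torque"][2]);J.append(s["joint_torque"][5]);env.dwell(.01)
    return "Mz",np.mean(M).round(3),np.std(M).round(3),"J6",np.mean(J).round(3),np.std(J).round(3),"op",round(s["opening"],3),"F",s["force"].round(1),"t",round(s["clock"],2),"yaw",s["tool_rot"][2].round(2)
def go(yaws,x=.5184,y=.1551,n=12):
    for w in yaws:
        env.set_joints(env.inverse_kinematics([x,y,.066],[-90,0,w]))
        s=env.read_state();print(w,"end",s["wrist_torque"][2].round(3),s["joint_torque"][5].round(3),*samp(n))
E
python3 - <<'E'
from samp import *
print(*samp());go([23,22,20])
E
```

```text
Mz 0.129 0.032 J6 -0.14 0.003 op 0.461 F [ 0.8 -0.3  1. ] t 26.88 yaw 24.01
23 end 0.139 -0.135 Mz 0.104 0.032 J6 -0.128 0.003 op 0.465 F [ 0.6 -1.8  1.7] t 27.23 yaw 23.0
22 end 0.124 -0.134 Mz 0.122 0.021 J6 -0.126 0.003 op 0.464 F [ 0.7 -1.8  0.6] t 27.58 yaw 22.0
20 end 0.038 -0.082 Mz 0.059 0.028 J6 -0.069 0.005 op 0.46 F [ 2.1 -0.4  1.2] t 27.93 yaw 20.02
```

J6 torque is a clean signal: 0.13 when paused after 1° steps. I'll continue in 1° steps and stop when it rises.

```bash
cat > step.py <<'E'
from samp import *
def fine(w0,w1,lim,x=.5184,y=.1551,st_=1.0):
    w=w0
    while w-st_>=w1-1e-6:
        w-=st_
        env.set_joints(env.inverse_kinematics([x,y,.066],[-90,0,w]))
        J=[];M=[]
        for _ in range(6):
            s=env.read_state();J.append(s["joint_torque"][5]);M.append(s["wrist_torque"][2]);env.dwell(.01)
        print(round(w,1),"J6",np.mean(J).round(3),"Mz",np.mean(M).round(3),"F",s["force"].round(1),"op",round(s["opening"],3),"yaw",s["tool_rot"][2].round(2),"t",round(s["clock"],2))
        if -np.mean(J)>lim: print("STOP");break
E
python3 - <<'E'
from step import *
fine(20,8,.20)
E
```

```text
19.0 J6 -0.13 Mz 0.126 F [ 0.9 -1.   1.3] op 0.46 yaw 19.01 t 28.23
18.0 J6 -0.131 Mz 0.152 F [ 1.7 -1.3  1.7] op 0.458 yaw 18.0 t 28.53
17.0 J6 -0.129 Mz 0.136 F [ 1.8 -2.   2.2] op 0.46 yaw 17.0 t 28.83
16.0 J6 -0.129 Mz 0.119 F [ 2.4 -3.   1.3] op 0.461 yaw 16.0 t 29.13
15.0 J6 -0.129 Mz 0.13 F [ 1.8 -1.9  2.1] op 0.47 yaw 15.0 t 29.43
14.0 J6 -0.129 Mz 0.124 F [ 1.9 -1.6  2.1] op 0.463 yaw 14.0 t 29.73
13.0 J6 -0.129 Mz 0.126 F [ 1.7 -2.4  1.6] op 0.461 yaw 13.0 t 30.03
12.0 J6 -0.134 Mz 0.132 F [ 1.4 -2.6  2.4] op 0.465 yaw 12.0 t 30.33
11.0 J6 -0.163 Mz 0.188 F [ 0.8 -3.   1.9] op 0.462 yaw 11.0 t 30.63
10.0 J6 -0.195 Mz 0.178 F [ 1.3 -3.2  1.5] op 0.464 yaw 10.01 t 30.93
9.0 J6 -0.227 Mz 0.222 F [ 1.5 -2.9  1.8] op 0.461 yaw 9.01 t 31.23
STOP
```

Torque has risen steadily over the last 3° (0.13 → 0.23). I'll check with a picture that the jar is against the walls.

```bash
python3 - <<'E'
from samp import *
f=shot("wrist","k3")
cv2.imwrite("pics/k3z.png",cv2.resize(f["image"][60:260,0:260],None,fx=3,fy=3,interpolation=cv2.INTER_CUBIC))
g=shot("scene","k3s")
cv2.imwrite("pics/k3s.png",cv2.resize(g["image"][170:250,280:380],None,fx=7,fy=7,interpolation=cv2.INTER_CUBIC))
print(*samp())
E
```

```text
Mz 0.234 0.032 J6 -0.227 0.001 op 0.458 F [ 1.8 -3.5  3.2] t 31.43 yaw 9.0
```

View pics/k3z.png

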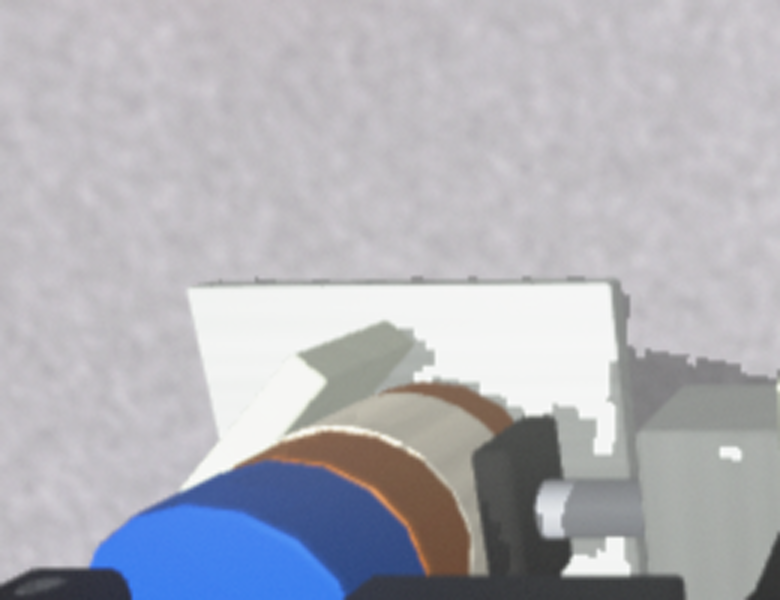

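View pics/k3s.png

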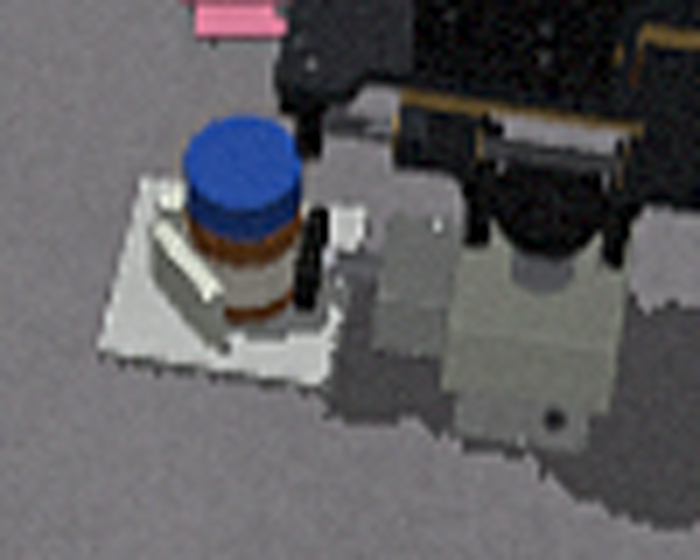

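The jar touches the visible wall and the jaw presses on it (pad at (520,500) in the zoomed wrist view). I'll add one last degree for snugness, then release and check.

```bash
python3 - <<'E'
from step import *
fine(9,8,.3)
env.gripper_to(1.0);st()
p=env.read_state()["position"]
env.move_straight([p[0],p[1],0.16],rate=0.12)
env.goto([0.565,0.09,0.20],[-90,0,9.2]);env.dwell(.2)
f=shot("wrist","e1")
cv2.imwrite("pics/e1z.png",cv2.resize(f["image"][0:250,150:550],None,fx=2,fy=2,interpolation=cv2.INTER_CUBIC))
im=f["image"].astype(int)
m=((im[...,0]>120)&(im[...,0]-im[...,2]>80)).astype(np.uint8)
n,l,s,c=cv2.connectedComponentsWithStats(m)
for i in range(1,n):
    if s[i,4]>300: print(s[i],ray(f,*c[i],.083))
st()
g=shot("scene","e1s")
E
```

```text
8.0 J6 -0.259 Mz 0.245 F [ 2.3 -2.9  2.7] op 0.462 yaw 8.0 t 31.73
t 32.77 p [0.5184 0.1551 0.066 ] rot [-90.  -0.   8.] F [ 0.51 -0.5   0.07] M [ 0.041 -0.046  0.012] op 1.003 q [  33.8   23.6  -22.8   -0.   -43.6 -115.8]
[ 239  124   54   53 2202] [0.53425042 0.04443379 0.083     ]
[  23  127   45   44 1567] [ 0.56070337 -0.12790057  0.083     ]
t 34.4 p [0.5642 0.0906 0.1992] rot [-90.02   0.1    9.27] F [-0.6   0.05 -0.06] M [0.035 0.025 0.011] op 1.0 q [  25.4   17.9   -9.2   -0.   -63.  -106.1]
```

View pics/e1z.png

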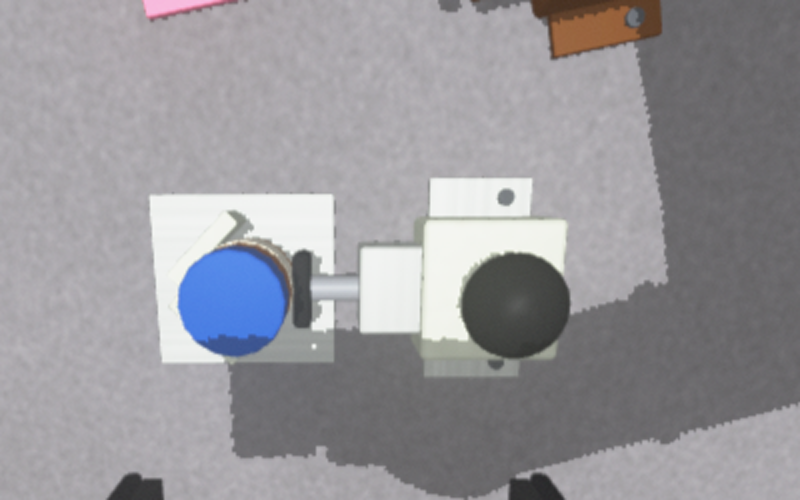

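View pics/e1s.png

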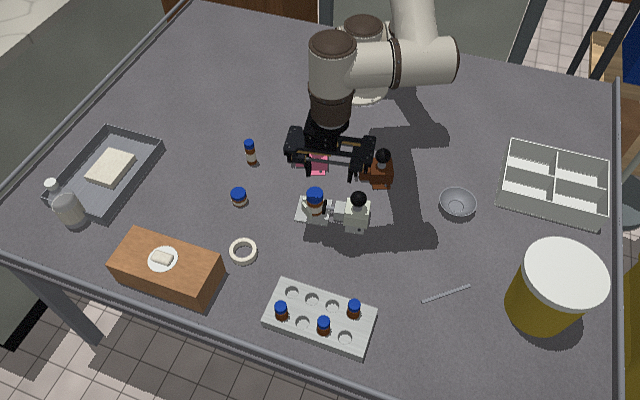

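The jar's cap is within about 1.3 mm of the computed seat, the jaw is against it, and the other objects haven't moved. Handing in.

```bash
python3 - <<'E'
from h import *
env.close_job();st()
E
```

```text
the job is handed in; nothing more can be done
the job is handed in; nothing more can be done
```

The stout jar is standing upright in the white holder's V and clamped there by the jaw. I handed the job in at about 34.5 s of robot time.

- **Placing:** I gripped the jar by its cap, set it down in the V about 6 mm short of home, stopping on first contact, and let go.
- **Clamping:** I turned the ball knob 62° clockwise, gripped at its equator with 40 N. The paused joint-6 torque stayed at 0.13 N m, then climbed steadily over the last 4° to 0.26 N m. I stopped there and released; I put the clamping force at roughly 8–11 N, from the torque rise and the last 4° of turn.
- **Final checks:** The jar's measured centre is about 1.3 mm from the seat I had computed, which is within camera accuracy. The jaw is against the jar, the bystander objects look unmoved, and the gripper is open and clear.
- **Disagreements:**
  - The wrist torque read near zero during the first 3° steps, although the jaw was already moving. I used 1° steps and joint-6 torque from there on.
  - Home came about 2 mm of jaw travel earlier than the pictures had suggested, but the final picture shows the jar at the seat.

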